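# Change the speed of a rotary abrader at its gated gear lever and start it

## Robot

A 6-joint arm with a two-finger parallel gripper is mounted at the origin on a cart in front of the work surface, level with it; the furniture and walls round the work are solid. World frame = base frame: x ahead of the robot, y to its left, z up, the work surface at z = 0. Lengths are in m, angles in rad, forces in N, time in s.
With the tool pointing down it reaches from about 0.275 to 0.775 m from the base axis. Payload 14.6 kg.
Tool frame: the origin (TCP) lies at the very end of the fingers, on their centre line; the grasp point (between the pads) lies 19 mm behind it; z points along the fingers, y is the line along which they close (so a half turn about z gives the same grasp; the last joint's range is limited). The gripper opens to 85 mm and grips with 20 to 120 N. Pads are 22 mm wide; open, the fingers measure 114 mm over their backs; the gripper's body (76 mm by 85 mm) begins 54 mm behind the grasp point. The pads swing forward as they close: fully open they stand 13 mm farther back than shut.
Start: joints at [1.068, 0.263, -0.048, 1.259, 0, 1.415], TCP at [0.179, 0.494, 0.231] pointing down, gripper open.
Joint ranges: [-2.65, 2.65], [-0.89, 1.7], [-1.18, 1.37], [-2.13, 2.11], [-1.35, 1.29], [-3.14, 3.14]. Speed limits (rad/s): [1.89, 1.89, 2.57, 2.79, 3.14, 3.14].

## Interface

Orientations are given as a rotation vector (axis times angle).
In Python, from plant import ctrl gives the robot as it stands.
- The arm moves only by the shell command python3 -m jog 'ROWS' [OPENING] [FORCE]. ROWS is JSON, one flat list of numbers, 6 for each row, row after row: the shift along the tool's x, y, z normalised to -1 to 1, where 1 is 0.025 m, then the turn, a rotation vector about the tool's x, y, z normalised to -1 to 1, where 1 is 0.1 rad. A call has 1 to 20 rows; each row shifts and turns the commanded pose from where the row before left it, along the tool's axes as they then stand; what a row does not reach is not made up. A row lasts 1/8 s, in which the tool goes at most 62.5 mm and 10.7 degrees, less where a joint would pass 70% of its speed; a pose out of reach is approached as far as the arm can. A call with a number of a shift or a turn outside -1 to 1 is refused whole. A call with a gripper value outside its range is refused whole. OPENING is the closure, from -1 (fully open) to 1 (shut), so that 0 is half open, set as the call begins (- or left out, the last holds). The fingers move at their own pace and stop on an object; FORCE is the grip in N (left out, the last holds). Time passes only in rows, so rows that do not move let the fingers close. It gives the time, the measured TCP pose, the force, the opening and the grip force at its end, in the units of the state.
- ctrl.get_state(): the state, without advancing time (a new reading comes with each control period).
- ctrl.snapshot(name): name is "side" or "top" or "wrist"; returns a dict with "frame" (400x640x3 uint8, red, green, blue), "K" (3x3 intrinsics, pixels), "world_from_camera" (4x4, takes a point from camera to world coordinates). Camera axes: x right, y down, z forward; pixel columns grow to the right and rows downward; lengths in m; the calibration is good to about 2 mm. The wrist camera is an equidistant fisheye: a pixel r from the principal point sees the ray r / f radians off the axis. A picture is of the moment at which its call begins. There is no depth.
- ctrl.finish_job(): hands the job in; it is judged then, once.
The state is a dict: "clock": time; "joints": joint angles; "joint_velocities": joint speeds; "effort": joint torques, N m; "ee_pos": TCP position; "eef_rot": TCP orientation; "force": force on the tool from outside, world axes, zero at the start; "torque": the same for the moment, N m; "opening": finger opening in m; "grip_force": force on a finger pad.
Only numpy, scipy, OpenCV 4.12 (cv2) and the standard library are available. Lean on these libraries where they do the work, as an engineer would, in place of code of your own. Each camera call takes 0.05 s, during which the arm holds its last target. There are 200 camera calls.

## Task

The rotary abrader stands in the wrong speed. Using only closed fingertips or the outside of the fingers, never gripping the lever and without forcing it, push the orange-knobbed gear lever out of its slot, through the H-shaped gate, and fully home in the slot marked by the blue disc, then press the green start button all the way in and let it come back. Do not press the red stop button, and leave the jars, the beaker and the loose brass parts standing around where they are.

Things in the scene. Friction and masses are not known exactly. Their poses are not given: they have to be found in the camera images.
- abrader: fixed bench machine: white base 300x260 mm, 58 mm high; grey gearbox cover to 96 mm at front left; turntable, two wheel arms and brass weights over the rear, up to 137 mm high. Origin: centre of its underside, on the worktop. x points from its front (robot side) to its rear, y to its left, z up; turned by up to 0.3 rad.
- gate_center (a point): centre of the top of the steel gate plate (112x112 mm, top 101 mm above the worktop), at x -75, y +35 mm in the abrader's frame, same axes. Two slots along x, 14 mm wide, 54 mm long, at y +16 (left) and -16 mm (right), joined at x = 0 by a cross lane 16 mm wide: four slot ends, near/far (-x/+x), left/right. Elsewhere two tongues (corners rounded 4 mm) block crossing.
- gear_lever (a joint): fore-and-aft tilt of the gear lever (rad): 0 in the cross lane, + leans to the abrader's +x (far), - near; stops at +-0.278 (slot ends, fully home). Pivot 72.5 mm below gate_center. Friction of 0.3 N m (2 N at the knob) holds it where it is left; no springs or detents. It can cross the lane within about +-0.04. Starts in the near left slot, at -0.272 to -0.2.
- gear_cross (a joint): sideways tilt of the same lever (rad) about the same pivot: + leans to the abrader's left (+y), - to its right; stops at +-0.225, which are the left and right slots. Same friction.
- knob_center (a point): centre of the orange ball knob (34 mm diameter) on the lever's 10 mm steel rod, 170 mm from the pivot; 198 mm above the worktop when upright, about 188 mm in a slot end. From neutral it travels 47 mm fore and aft and 38 mm sideways.
- rod_mid (a point): point on the axis of the lever's rod, 40 mm below the knob's centre.
- blue_disc: blue disc, 20 mm across, 3 mm thick, fixed on the gate plate at x +-26, y +-38 mm from gate_center: it marks the slot end of its corner (same signs of x and y), the one asked for. It may be at any corner but near left, where the lever starts; white, yellow and red discs mark the other corners. Origin: centre of its underside.
- start_button_top (a point): centre of the top of the green round start button (22 mm across, on the right front corner of the base, at x -118, y -84 mm in the abrader's frame, top about 76 mm above the worktop), springy, pressed straight down.
- start_button (a joint): travel of the green start button (m): 0 out, 0.005 fully in; about 5 N, springs back.
- stop_button (a joint): travel of the red stop button of the same size, 46 mm behind the green one (towards the abrader's rear): 0 out, 0.005 in. To be left alone.
- jar_amber: brown screw-cap sample jar, 51 mm across, 89 mm high; loose bystander, origin at the centre of its underside
- jar_white: white screw-cap jar with blue lid, 59 mm across, 71 mm high; loose bystander, origin at the centre of its underside
- beaker: plastic beaker, 71 mm across, 81 mm high; loose bystander, origin at the centre of its underside
- clamp_ring_2: loose brass clamp ring, 52 mm across, 16 mm high; loose bystander, origin at the centre of its underside
- brass_tee: brass pipe tee, 44x66x22 mm; loose bystander, origin at the centre of its underside

How it is judged:
By the outcome, as a careful person would: the job done as asked, in the order asked, and still so for the second after the job is handed in, with the robot touching nothing.
It also fails if it takes over 56 s, if anything falls off the work surface, if the arm or the gripper's body presses on something with over 40 N, if the wrist force passes 120 N, or if a joint passes its speed limit or range.

## Working session

There is one attempt and no reset: what is moved stays moved. The work goes in short steps, Python scripts to look and compute and a shell command to move; the robot and the scene stay as the last step left them, time stands still between calls to the robot, and variables do not carry over. Pictures are saved under pics/ and viewed, at most 10 in all, crops included, and the job is handed in when it is done.

```bash
ls; mkdir -p pics
python3 - <<'E'
from plant import ctrl
import cv2,numpy as np
s=ctrl.get_state();print(s)
for n in("top","side"):
    d=ctrl.snapshot(n);cv2.imwrite(f"pics/{n}0.png",d["frame"][:,:,::-1]);print(n,d["K"],d["world_from_camera"])
E
```

```text
pics
{'clock': 0.0, 'joints': array([ 1.06770135e+00,  2.63546591e-01, -4.89140884e-02,  1.25939885e+00,
        1.90481462e-05,  1.41549752e+00]), 'joint_velocities': array([-1.55186998e-04, -1.10434075e-03, -7.15689893e-04,  9.36225324e-05,
       -5.89558363e-04,  8.88561427e-04]), 'effort': array([-5.26248972e-03, -6.37611938e+01,  3.84564614e+01,  1.35349768e-02,
       -3.58415909e-04, -3.31928831e-07]), 'ee_pos': array([0.17880581, 0.49333506, 0.23082121]), 'eef_rot': array([-5.43504981e-01, -3.09385383e+00,  1.57054018e-03]), 'force': array([0.44630231, 1.57727361, 0.96011252]), 'torque': array([ 0.0190455 ,  0.01691537, -0.06258556]), 'grip_force': 0.0, 'opening': 0.08567400895900329}
top [[400.27944475   0.         319.09798573]
 [  0.         400.27944475 203.53550992]
 [  0.           0.           1.        ]] [[-0.01170485 -0.99099038  0.13342061  0.42054676]
 [-0.9998788   0.01022974 -0.01173624  0.0244325 ]
 [ 0.01026564 -0.13354181 -0.99099001  1.1441189 ]
 [ 0.          0.          0.          1.        ]]
side [[412.44431199   0.         327.86544479]
 [  0.         412.44431199 196.70605907]
 [  0.           0.           1.        ]] [[ 0.90781969 -0.17405799  0.38153273  0.13793275]
 [-0.4185989  -0.32129717  0.84943692 -0.91235084]
 [-0.0252659  -0.93084475 -0.36454038  0.53979527]
 [ 0.          0.          0.          1.        ]]
```

View pics/top0.png

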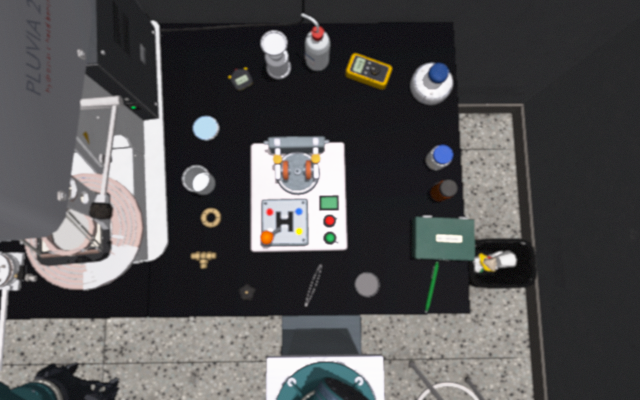

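View pics/side0.png

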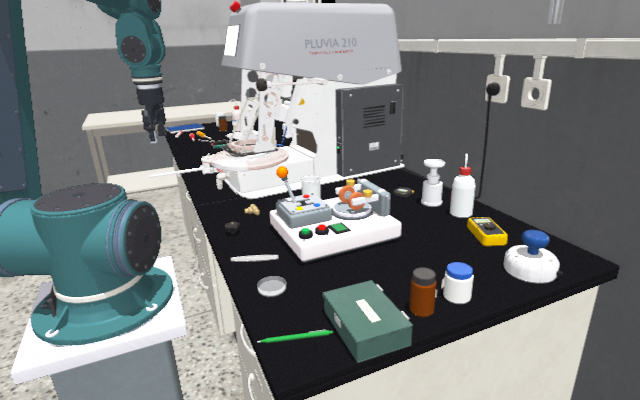

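The top view shows blue at far right of the gate (298,211), red far left (269,211) and yellow near right (299,231). The knob is at (267,238), green at (330,238) and red stop at (330,220). The side view shows the knob at (282,172), green at (306,234) and stop at (322,229).

```bash
cat > h.py <<'E'
import cv2,numpy as np
def blob(bgr,box,hue,smin=130,vmin=80):
    x0,y0,x1,y1=box;c=cv2.cvtColor(bgr[y0:y1,x0:x1],cv2.COLOR_BGR2HSV)
    m=(((c[...,0].astype(int)-hue+90)%180-90).__abs__()<=7)&(c[...,1]>smin)&(c[...,2]>vmin)
    n,l,s,ce=cv2.connectedComponentsWithStats(m.astype(np.uint8))
    if n<2:return None,0
    k=1+np.argmax(s[1:,4]);return ce[k]+[x0,y0],s[k,4]
def ray(K,T,p):
    d=T[:3,:3]@np.linalg.inv(K)@[p[0],p[1],1];return T[:3,3],d/np.linalg.norm(d)
def tri(a,b):
    (o,d),(q,e)=a,b
    s=np.linalg.lstsq(np.c_[d,-e],q-o,rcond=None)[0]
    P=o+s[0]*d;Q=q+s[1]*e;return (P+Q)/2,np.linalg.norm(P-Q)
def atz(r,z):return r[0]+r[1]*(z-r[0][2])/r[1][2]
E
cat > m.py <<'E'
from plant import ctrl
from h import *
D={n:ctrl.snapshot(n) for n in("top","side")}
I={n:D[n]["frame"][:,:,::-1].copy() for n in D}
B={"knob":(12,(255,225,285,250),(272,160,295,182)),"blue":(110,(285,203,306,218),(295,190,325,212)),"red":(0,(262,204,276,218),(285,198,300,218)),
"yellow":(28,(290,224,308,240),(305,195,330,215)),"green":(65,(318,230,342,247),(295,225,315,242)),"stop":(0,(318,212,342,229),(313,221,332,238))}
Z=dict(knob=.188,blue=.104,red=.104,yellow=.104,green=.076,stop=.076)
for k,(h,bt,bs) in B.items():
    (p,a),(q,b)=blob(I["top"],bt,h),blob(I["side"],bs,h)
    print(k,p,a,q,b,end=" ")
    if p is not None:
        r=ray(D["top"]["K"],D["top"]["world_from_camera"],p);print("atz",atz(r,Z[k]).round(4),end=" ")
        if q is not None: P,g=tri(r,ray(D["side"]["K"],D["side"]["world_from_camera"],q));print("tri",P.round(4),round(g,4),end="")
    print()
big=cv2.resize(I["side"][150:260,250:410],None,fx=5,fy=5,interpolation=cv2.INTER_CUBIC);cv2.imwrite("pics/sc.png",big)
E
python3 m.py
```

```text
knob [266.36764706 237.23529412] 136 [281.9625 172.35  ] 80 atz [0.4696 0.1396 0.188 ] tri [0.4708 0.1393 0.1873] 0.0024
blue [298.5        211.21428571] 28 [316.53333333 204.6       ] 15 atz [0.5409 0.0662 0.104 ] tri [0.5416 0.066  0.103 ] 0.0012
red [269.36666667 211.63333333] 30 None 0 atz [0.5406 0.1422 0.104 ] 
yellow [298.625   230.84375] 32 None 0 atz [0.4896 0.0661 0.104 ] 
green [329.625 237.375] 56 [304.92682927 230.7804878 ] 41 atz [ 0.4731 -0.0152  0.076 ] tri [ 0.4734 -0.0153  0.0733] 0.0004
stop [329. 220.] 69 [321.34090909 227.45454545] 44 atz [ 0.5196 -0.0142  0.076 ] tri [ 0.52   -0.0144  0.072 ] 0.0002
```

View pics/sc.png

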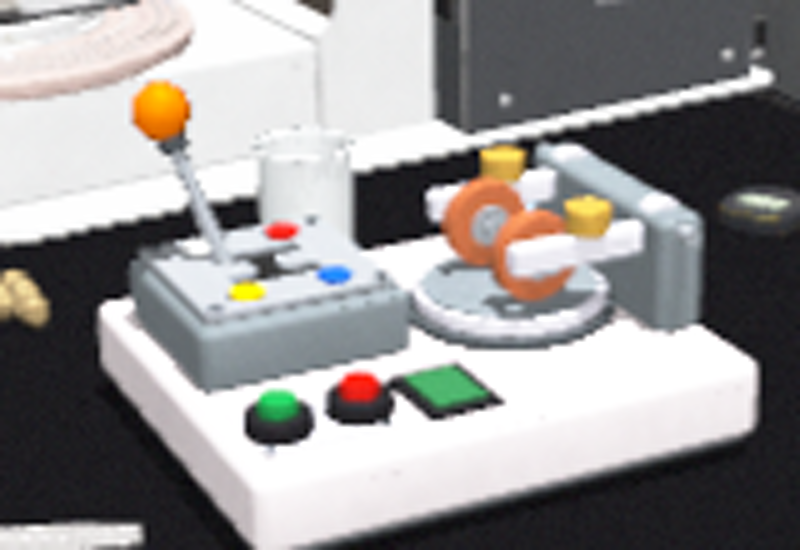

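Blue marks the far right slot. The abrader is almost square to the world (yaw about 0.01), with the gate centre at (0.515, 0.104) and the knob at (0.470, 0.140, 0.187), which fits near left. Next I check the tool axes and plan the approach.

```bash
cat > go.py <<'E'
# python3 go.py x y z yaw -> remaining move in tool axes (units of rows)
import sys,numpy as np
from plant import ctrl
from scipy.spatial.transform import Rotation as R
s=ctrl.get_state();r=R.from_rotvec(s["eef_rot"]);M=r.as_matrix()
print("clock",round(s["clock"],2),"tcp",s["ee_pos"].round(4),"force",s["force"].round(1),"open",round(s["opening"],3))
print("tool x",M[:,0].round(3),"y",M[:,1].round(3),"z",M[:,2].round(3))
if len(sys.argv)>1:
    t=np.array(list(map(float,sys.argv[1:4])))
    print("shift units",(M.T@(t-s["ee_pos"])/.025).round(2))
E
python3 go.py 0.41 0.14 0.231
```

```text
clock 0.2 tcp [0.1789 0.4934 0.231 ] force [0.3 0.3 1.4] open 0.086
tool x [-0.94   0.341  0.   ] y [ 0.341  0.94  -0.001] z [-0.    -0.001 -1.   ]
shift units [-1.351e+01 -1.014e+01  1.000e-02]
```

```bash
python3 -m jog '[0,0,0,0,0,-1, 0,0,0,0,0,-1, 0,0,0,0,0,-1, 0,0,0,0,0,-0.5, -0.66,-1,0,0,0,0, -0.66,-1,0,0,0,0, -0.66,-1,0,0,0,0, -0.66,-1,0,0,0,0, -0.66,-1,0,0,0,0, -0.66,-1,0,0,0,0, -0.66,-1,0,0,0,0, -0.66,-1,0,0,0,0, -0.66,-1,0,0,0,0, -0.66,-1,0,0,0,0, -0.66,-1,0,0,0,0, -0.66,-1,0,0,0,0, -0.66,-1,0,0,0,0, -0.66,-1,0,0,0,0]' 1 30; python3 go.py 0.41 0.14 0.165
```

```text
clock: 2.45
ee_pos: [0.4111, 0.1432, 0.2313]
eef_rot: [0.003, -3.142, -0.0]
force: [0.1, 0.3, -1.3]
opening: -0.0002
grip_force: 0.0
clock 2.45 tcp [0.4111 0.1432 0.2313] force [ 0.1  0.3 -1.3] open -0.0
tool x [-1.    -0.002  0.   ] y [-0.002  1.     0.   ] z [-0.  0. -1.]
shift units [ 0.05 -0.13  2.65]
```

```bash
python3 -m jog '[0,-0.13,0.9,0,0,0, 0,0,0.9,0,0,0, 0,0,0.85,0,0,0, -0.4,0,0,0,0,0, -0.4,0,0,0,0,0, -0.4,0,0,0,0,0, 0,0,0,0,0,0]'; python3 -m jog '[-0.2,0,0,0,0,0, -0.2,0,0,0,0,0, -0.2,0,0,0,0,0, -0.2,0,0,0,0,0, -0.2,0,0,0,0,0, -0.2,0,0,0,0,0]'
python3 - <<'E'
from plant import ctrl
from h import *
D={n:ctrl.snapshot(n) for n in("top","side","wrist")}
for n in D: print(n,D[n]["frame"].shape)
t,s,w=[D[n]["frame"][:,:,::-1] for n in D]
z=lambda a:cv2.resize(a,(400,300),interpolation=cv2.INTER_CUBIC)
cv2.imwrite("pics/a.png",np.vstack([np.hstack([z(t[185:260,240:340]),z(s[140:230,240:360])]),np.hstack([z(w),z(w[100:300,180:460])])]))
E
```

```text
clock: 3.32
ee_pos: [0.4417, 0.1409, 0.1653]
eef_rot: [-0.003, 3.141, 0.0]
force: [-0.9, -0.2, 0.1]
opening: -0.0001
grip_force: 0.0
clock: 4.08
ee_pos: [0.4711, 0.141, 0.165]
eef_rot: [-0.003, 3.142, -0.0]
force: [-1.7, 0.5, 2.0]
opening: -0.0002
grip_force: 1.1
top (400, 640, 3)
side (400, 640, 3)
wrist (400, 640, 3)
```

View pics/a.png

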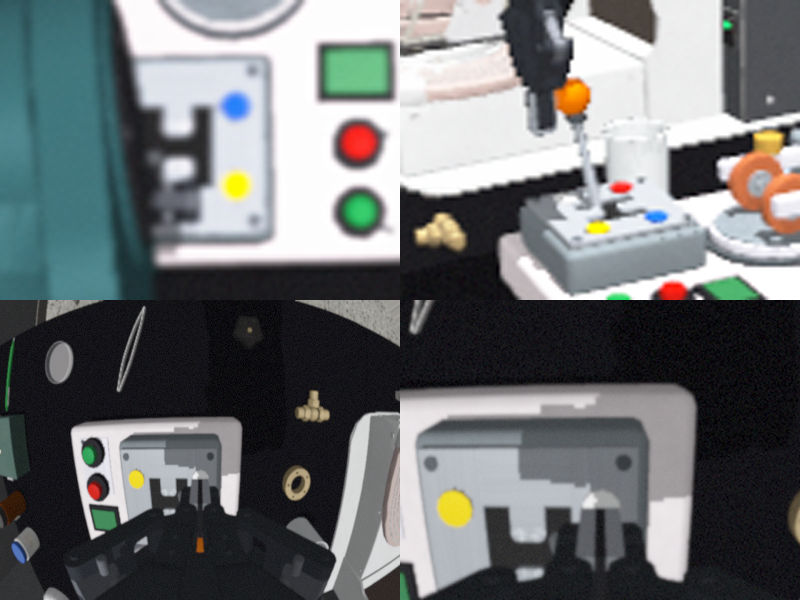

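The side view shows the closed fingers against the near side of the knob, and the lever tilting up. I track the knob from the side view on the slot plane y≈0.141.

```bash
cat > k.py <<'E'
# python3 k.py y|x|z value : knob from side view on the plane axis=value
import sys
from plant import ctrl
from h import *
d=ctrl.snapshot("side");p,a=blob(d["frame"][:,:,::-1].copy(),(265,150,340,205),12)
o,v=ray(d["K"],d["world_from_camera"],p);i="xyz".index(sys.argv[1])
s=ctrl.get_state()
print("knob",p.round(1),a,(o+v*(float(sys.argv[2])-o[i])/v[i]).round(4),"tcp",s["ee_pos"].round(4),"f",s["force"].round(1))
E
python3 k.py y 0.141; python3 -m jog '[-0.15,0,0,0,0,0, -0.15,0,0,0,0,0, -0.1,0,0,0,0,0, 0,0,0,0,0,0]';python3 k.py y 0.141
```

```text
knob [291.  168.9] 86 [0.4997 0.141  0.1926] tcp [0.4709 0.1409 0.165 ] f [-0.9 -0.3 -0. ]
clock: 4.78
ee_pos: [0.4809, 0.141, 0.165]
eef_rot: [-0.003, 3.142, -0.0]
force: [-1.1, -0.0, 0.9]
opening: 0.0001
grip_force: 0.7
knob [294.5 168.1] 82 [0.5105 0.141  0.1933] tcp [0.4808 0.141  0.165 ] f [-1.5 -0.2 -0. ]
```

```bash
python3 -m jog '[-0.1,0,0,0,0,0, -0.12,0,0,0,0,0, 0,0,0,0,0,0]';python3 -m jog '[0.5,0,0,0,0,0, 1,0,0,0,0,0, 0,0,0,0,0,0]';python3 k.py y 0.141
python3 - <<'E'
from plant import ctrl
from h import *
d=ctrl.snapshot("top");p,a=blob(d["frame"][:,:,::-1].copy(),(245,200,300,250),12)
print(p,a,atz(ray(d["K"],d["world_from_camera"],p),.194) if a else "")
E
```

```text
clock: 5.2
ee_pos: [0.4865, 0.141, 0.165]
eef_rot: [-0.003, 3.141, -0.0]
force: [-1.6, -0.3, 1.0]
opening: -0.0
grip_force: 0.7
clock: 5.58
ee_pos: [0.4469, 0.1409, 0.1652]
eef_rot: [0.004, -3.141, 0.0]
force: [-0.8, 0.2, -0.2]
opening: -0.0002
grip_force: 0.0
knob [296.1 168.4] 72 [0.5151 0.141  0.1917] tcp [0.4481 0.1409 0.1653] f [-0.   0.7  0.9]
None 0
```

```bash
python3 -m jog '[0,0.9,0,0,0,0, 0,0.9,0,0,0,0, 0,0.8,0,0,0,0, -0.9,0,0,0,0,0, -0.9,0,0,0,0,0, -0.9,0,0,0,0,0, 0,-0.5,0,0,0,0, 0,0,0,0,0,0]';python3 k.py y 0.141; python3 go.py
```

```text
clock: 6.68
ee_pos: [0.5159, 0.1928, 0.1648]
eef_rot: [0.002, -3.141, 0.0]
force: [-0.8, -0.5, -0.4]
opening: 0.0
grip_force: 0.0
knob [295.5 168.1] 83 [0.5133 0.141  0.1928] tcp [0.5157 0.1932 0.165 ] f [0.1 0.2 0.1]
clock 6.72 tcp [0.5157 0.1932 0.165 ] force [0.1 0.2 0.1] open -0.0
tool x [-1.    -0.001  0.   ] y [-0.001  1.     0.   ] z [-0.  0. -1.]
```

```bash
python3 -m jog '[0,-0.4,0,0,0,0, 0,-0.4,0,0,0,0, 0,-0.2,0,0,0,0, 0,-0.2,0,0,0,0, 0,-0.2,0,0,0,0, 0,-0.2,0,0,0,0, 0,-0.2,0,0,0,0]';python3 k.py x 0.514;python3 -m jog '[0,-0.2,0,0,0,0, 0,-0.2,0,0,0,0, 0,-0.2,0,0,0,0]'; python3 k.py x 0.514
```

```text
clock: 7.6
ee_pos: [0.5188, 0.1488, 0.1688]
eef_rot: [-0.004, 3.133, 0.003]
force: [-1.6, 6.5, 42.6]
opening: -0.0003
grip_force: 20.3
knob [298.8 168. ] 112 [0.514  0.116  0.1999] tcp [0.5189 0.1484 0.169 ] f [-0.9  5.6 38.9]
clock: 8.02
ee_pos: [0.5197, 0.1336, 0.1698]
eef_rot: [-0.004, 3.131, 0.002]
force: [-0.5, 3.7, 44.5]
opening: -0.0
grip_force: 19.9
knob [301.1 169.1] 116 [0.514  0.0984 0.2014] tcp [0.5196 0.1331 0.1697] f [-0.4  2.9 47.6]
```

There's about 45 N of lift on the tool: the knuckles at the fingers' sides must be riding on top of the knob. I back off upward at once and push lower on the fingers instead.

```bash
python3 -m jog '[0,0.1,-0.4,0,0,0, 0,0,-0.4,0,0,0, 0,0,0,0,0,0]';python3 k.py x 0.514
python3 - <<'E'
from plant import ctrl
from h import *
D={n:ctrl.snapshot(n) for n in("side","wrist")}
s,w=[D[n]["frame"][:,:,::-1] for n in D]
z=lambda a:cv2.resize(a,(400,400),interpolation=cv2.INTER_CUBIC)
cv2.imwrite("pics/b.png",np.hstack([z(s[130:230,250:350]),z(w[100:400,180:480])]))
E
```

```text
clock: 8.45
ee_pos: [0.5164, 0.1359, 0.1855]
eef_rot: [-0.003, 3.141, 0.0]
force: [-0.2, 0.3, -0.7]
opening: 0.0005
grip_force: 0.0
knob [301.3 169.3] 107 [0.514  0.0964 0.2015] tcp [0.5162 0.1359 0.1849] f [-0.   1.1 -0. ]
```

View pics/b.png

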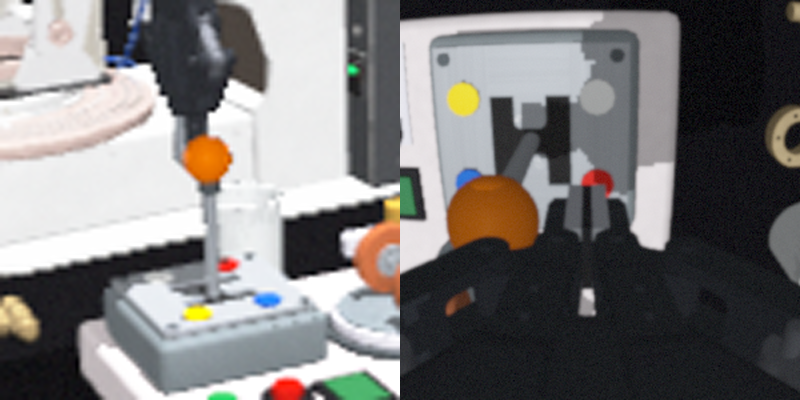

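The picture confirms it: the knuckle was over the knob, and it's now clear. The lever stands upright in the lane, so I continue to the right with the fingertips higher, watching the force.

```bash
python3 -m jog '[0,-0.3,0,0,0,0, 0,-0.2,0,0,0,0, 0,-0.2,0,0,0,0, 0,-0.2,0,0,0,0]';python3 k.py x 0.514;python3 -m jog '[0,-0.2,0,0,0,0, 0,-0.2,0,0,0,0, 0,-0.2,0,0,0,0]'; python3 k.py x 0.514
```

```text
clock: 9.1
ee_pos: [0.5163, 0.1132, 0.185]
eef_rot: [0.003, -3.142, -0.0]
force: [-0.1, 2.0, -0.9]
opening: 0.0005
grip_force: 0.8
knob [304.1 171.5] 110 [0.514  0.0759 0.201 ] tcp [0.5163 0.1127 0.185 ] f [1.1 0.9 0.3]
clock: 9.52
ee_pos: [0.5163, 0.0982, 0.185]
eef_rot: [0.004, -3.141, 0.0]
force: [-0.6, 2.2, -0.8]
opening: -0.0002
grip_force: 0.8
knob [306.2 174. ] 119 [0.514  0.061  0.1983] tcp [0.5163 0.0978 0.185 ] f [-0.8  0.7 -1.1]
```

```bash
python3 k.py z 0.195; python3 -m jog '[0,-0.1,0,0,0,0, 0,-0.1,0,0,0,0, 0,0,0,0,0,0]'; python3 k.py z 0.194
```

```text
knob [306.4 174.1] 117 [0.5177 0.0694 0.195 ] tcp [0.5163 0.098  0.185 ] f [ 0.3  0.  -1.1]
clock: 10.0
ee_pos: [0.5163, 0.0937, 0.1849]
eef_rot: [0.004, -3.141, -0.001]
force: [0.8, 3.6, -0.7]
opening: 0.0001
grip_force: 1.6
knob [306.8 174.9] 118 [0.5171 0.0655 0.194 ] tcp [0.5163 0.0937 0.185 ] f [-0.1  3.1 -1. ]
```

```bash
python3 -m jog '[0,-0.06,0,0,0,0, 0,0,0,0,0,0]'; python3 k.py z 0.194
```

```text
clock: 10.3
ee_pos: [0.5162, 0.0924, 0.1849]
eef_rot: [0.004, -3.141, -0.001]
force: [0.1, 6.3, -2.1]
opening: 0.0001
grip_force: 2.8
knob [307. 175.] 120 [0.5173 0.0642 0.194 ] tcp [0.5163 0.0924 0.185 ] f [-0.6  5.8 -3.5]
```

```bash
python3 -m jog '[0,0.9,0,0,0,0, 0,0.8,0,0,0,0, 1,0,0,0,0,0, 1,0,0,0,0,0, 1,0,0,0,0,0, 0,-0.9,0.2,0,0,0, 0,-0.9,0.2,0,0,0, 0,-0.9,0.2,0,0,0, 0,0,0,0,0,0]'; python3 k.py z 0.194;python3 go.py 0.44 0.066 0.168
```

```text
clock: 11.48
ee_pos: [0.4414, 0.0658, 0.17]
eef_rot: [0.0, -3.141, 0.001]
force: [-0.2, 0.2, -0.6]
opening: 0.0
grip_force: 0.0
knob [306.6 175.4] 86 [0.5151 0.0613 0.194 ] tcp [0.4414 0.0665 0.1701] f [-1.  -0.1  0.6]
clock 11.53 tcp [0.4414 0.0665 0.1701] force [-1.  -0.1  0.6] open -0.0
tool x [-1.    -0.001 -0.   ] y [-0.001  1.    -0.   ] z [ 0. -0. -1.]
shift units [ 0.06 -0.02  0.09]
```

```bash
python3 -m jog '[-0.8,0,0,0,0,0, -0.5,0,0,0,0,0, -0.3,0,0,0,0,0, -0.25,0,0,0,0,0, -0.25,0,0,0,0,0, -0.25,0,0,0,0,0, -0.25,0,0,0,0,0]';python3 k.py y 0.066; python3 -m jog '[-0.2,0,0,0,0,0, -0.2,0,0,0,0,0, -0.2,0,0,0,0,0, -0.2,0,0,0,0,0]'; python3 k.py y 0.066
```

```text
clock: 12.4
ee_pos: [0.5066, 0.0671, 0.1701]
eef_rot: [0.003, -3.142, -0.0]
force: [-1.5, 0.9, 1.3]
opening: -0.0
grip_force: 0.9
knob [312.8 173.9] 108 [0.5349 0.066  0.1936] tcp [0.5074 0.067  0.17  ] f [-1.4  0.1  0.5]
clock: 12.95
ee_pos: [0.5267, 0.0671, 0.17]
eef_rot: [0.004, -3.141, 0.0]
force: [-2.0, 0.7, -1.5]
opening: 0.0
grip_force: 0.9
knob [319.6 173.8] 107 [0.5546 0.066  0.191 ] tcp [0.5272 0.067  0.1699] f [-1.4 -0.2 -0.5]
```

```bash
python3 -m jog '[-0.1,0,0,0,0,0, -0.1,0,0,0,0,0, 0,0,0,0,0,0]';python3 k.py y 0.066; python3 -m jog '[-0.08,0,0,0,0,0, 0,0,0,0,0,0]'; python3 k.py y 0.066
```

```text
clock: 13.38
ee_pos: [0.5316, 0.0671, 0.17]
eef_rot: [-0.003, 3.141, -0.0]
force: [-0.7, -0.5, -0.9]
opening: 0.0002
grip_force: 0.6
knob [321.1 173.8] 106 [0.5592 0.066  0.1901] tcp [0.5315 0.0671 0.1701] f [-1.3 -0.4 -0.5]
clock: 13.68
ee_pos: [0.5335, 0.0671, 0.17]
eef_rot: [-0.003, 3.142, 0.0]
force: [-0.3, -0.1, -0.0]
opening: 0.0
grip_force: 0.7
knob [322.  173.9] 100 [0.5617 0.066  0.1893] tcp [0.5335 0.0671 0.1701] f [-1.9  1.3 -1. ]
```

```bash
python3 -m jog '[-0.06,0,0,0,0,0, 0,0,0,0,0,0]'; python3 -m jog '[-0.06,0,0,0,0,0, 0,0,0,0,0,0]' | sed -n 2,4p; python3 k.py y 0.066
```

```text
clock: 13.98
ee_pos: [0.5349, 0.0671, 0.17]
eef_rot: [0.004, -3.142, 0.0]
force: [-2.3, -0.4, -0.1]
opening: -0.0001
grip_force: 0.8
ee_pos: [0.5361, 0.0671, 0.1698]
eef_rot: [0.003, -3.141, -0.0]
force: [-4.1, 0.4, -1.0]
knob [322.4 174. ] 101 [0.563 0.066 0.189] tcp [0.5361 0.0671 0.1699] f [-3.3  1.  -1.5]
```

```bash
python3 -m jog '[-0.06,0,0,0,0,0, 0,0,0,0,0,0]'; python3 k.py y 0.066
```

```text
clock: 14.52
ee_pos: [0.5373, 0.0672, 0.1697]
eef_rot: [0.004, -3.14, -0.0]
force: [-6.0, 0.7, -2.6]
opening: -0.0003
grip_force: 3.0
knob [322.5 174.1] 98 [0.5632 0.066  0.1887] tcp [0.5373 0.0672 0.1697] f [-6.2  0.6 -2.2]
```

The force rises while the knob stays put, so the lever is home at far right. I retreat and go to the green button.

```bash
python3 -m jog '[0.6,0,0,0,0,0, 1,0,0,0,0,0, 1,0,0,0,0,0, 0,-0.82,0,0,0,0, 0,-0.82,0,0,0,0, 0,-0.82,0,0,0,0, 0,-0.82,0,0,0,0, 0,0,0.9,0,0,0, 0,0,0.9,0,0,0, 0,0,0.9,0,0,0, 0,0,0,0,0,0]';python3 go.py 0.4725 -0.015 0.09; python3 k.py y 0.066
python3 - <<'E'
from plant import ctrl
from h import *
D={n:ctrl.snapshot(n) for n in("side","wrist")}
s,w=[D[n]["frame"][:,:,::-1] for n in D]
z=lambda a:cv2.resize(a,(400,400),interpolation=cv2.INTER_CUBIC)
cv2.imwrite("pics/c.png",np.hstack([z(s[150:250,250:350]),z(w[100:400,180:480])]))
E
```

```text
clock: 15.95
ee_pos: [0.4721, -0.0149, 0.102]
eef_rot: [0.003, -3.14, -0.0]
force: [0.1, 0.5, 0.1]
opening: -0.0004
grip_force: 0.0
clock 15.95 tcp [ 0.4721 -0.0149  0.102 ] force [0.1 0.5 0.1] open -0.0
tool x [-1.    -0.002  0.001] y [-0.002  1.     0.   ] z [-0.001  0.    -1.   ]
shift units [-0.02 -0.    0.48]
knob [321.8 174.8] 85 [0.561  0.066  0.1869] tcp [ 0.4727 -0.015   0.1029] f [ 0.1 -0.2  0.6]
```

View pics/c.png

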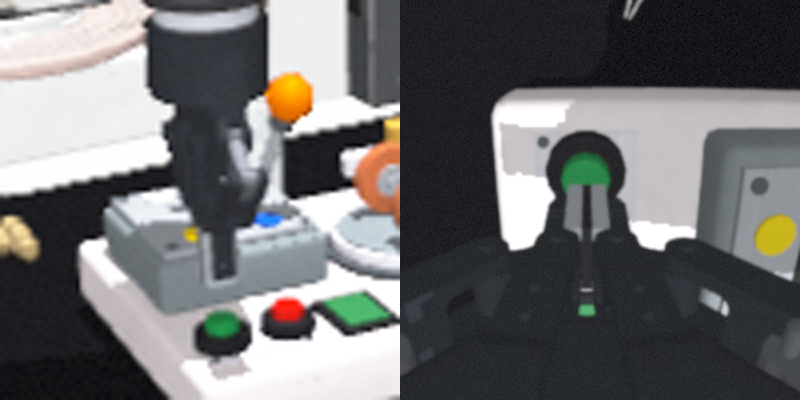

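The fingertips are centred over the green button in the wrist view, and the lever stays at far right by the blue disc. Now I press.

```bash
python3 -m jog '[0,0,0.5,0,0,0, 0,0,0.3,0,0,0, 0,0,0.15,0,0,0, 0,0,0.15,0,0,0, 0,0,0,0,0,0]'; python3 -m jog '[0,0,0.08,0,0,0, 0,0,0,0,0,0]'; python3 -m jog '[0,0,0.08,0,0,0, 0,0,0,0,0,0]'
```

```text
clock: 16.73
ee_pos: [0.4728, -0.015, 0.0749]
eef_rot: [0.004, -3.141, -0.0]
force: [-3.3, 0.4, 5.1]
opening: 0.0001
grip_force: 2.1
clock: 16.98
ee_pos: [0.4731, -0.015, 0.0738]
eef_rot: [-0.004, 3.141, -0.0]
force: [-6.4, 1.4, 17.9]
opening: -0.0002
grip_force: 8.9
clock: 17.23
ee_pos: [0.4732, -0.0151, 0.0732]
eef_rot: [-0.004, 3.14, -0.001]
force: [-16.7, 2.7, 48.4]
opening: -0.0
grip_force: 24.5
```

```bash
cat > v.py <<'E'
import sys
from plant import ctrl
from h import *
D={n:ctrl.snapshot(n) for n in("side","wrist")}
s,w=[D[n]["frame"][:,:,::-1] for n in D]
z=lambda a:cv2.resize(a,(400,400),interpolation=cv2.INTER_CUBIC)
cv2.imwrite(sys.argv[1],np.hstack([z(s[200:250,280:330]),z(w[120:320,220:420])]))
E
python3 v.py pics/d.png; python3 -m jog '[0,0,-0.06,0,0,0, 0,0,0,0,0,0]'
```

```text
clock: 17.58
ee_pos: [0.4731, -0.015, 0.0737]
eef_rot: [-0.004, 3.141, -0.0]
force: [-9.1, 1.3, 26.2]
opening: 0.0002
grip_force: 13.1
```

View pics/d.png

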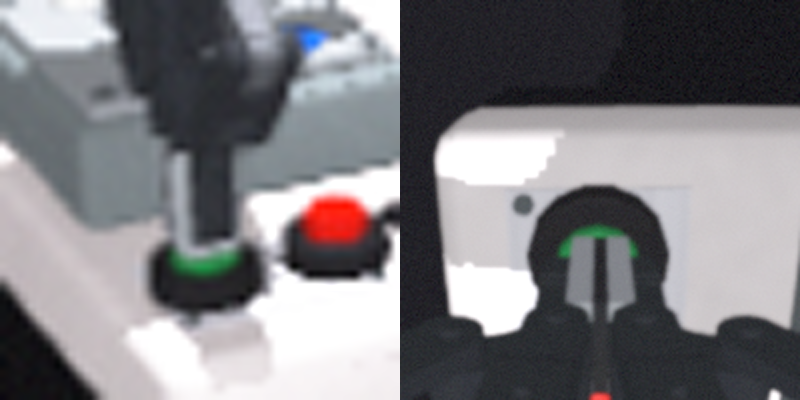

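The button is visibly sunk under the tips. I release slowly, logging force against height to confirm the full 5 mm of travel.

```bash
f(){ grep -E 'ee_pos|^force'|tr '\n' ' ';echo; }; python3 -m jog '[0,0,-0.06,0,0,0, 0,0,0,0,0,0]'|f; python3 -m jog '[0,0,-0.04,0,0,0, 0,0,0,0,0,0]'|f; python3 -m jog '[0,0,-0.04,0,0,0, 0,0,0,0,0,0]'|f;python3 -m jog '[0,0,-0.04,0,0,0, 0,0,0,0,0,0]'|f;python3 -m jog '[0,0,-0.04,0,0,0, 0,0,0,0,0,0]'|f;python3 -m jog '[0,0,-0.04,0,0,0, 0,0,0,0,0,0]'|f;python3 -m jog '[0,0,-0.04,0,0,0, 0,0,0,0,0,0]'|f;python3 -m jog '[0,0,-0.04,0,0,0, 0,0,0,0,0,0]'|f;python3 -m jog '[0,0,-0.04,0,0,0, 0,0,0,0,0,0]'|f
```

```text
ee_pos: [0.4731, -0.015, 0.0743] force: [-2.8, 0.0, 4.2] 
ee_pos: [0.4731, -0.015, 0.0751] force: [-2.6, 0.6, 3.3] 
ee_pos: [0.4731, -0.015, 0.0761] force: [-1.9, 1.1, 2.9] 
ee_pos: [0.4731, -0.015, 0.0771] force: [-1.2, 1.0, 2.6] 
ee_pos: [0.4732, -0.0151, 0.0781] force: [-0.5, 0.7, 1.1] 
ee_pos: [0.4732, -0.0151, 0.0791] force: [-0.3, -0.1, 0.4] 
ee_pos: [0.4731, -0.0151, 0.0801] force: [0.9, 0.5, 0.1] 
ee_pos: [0.4731, -0.0151, 0.0811] force: [0.1, -0.0, 0.9] 
ee_pos: [0.4731, -0.0151, 0.0821] force: [-0.1, -0.1, -0.3]
```

The spring acts over about 5 mm (0.079 to 0.0743) and then meets a hard stop, so the press was full and the button has come back. I retreat and check everything.

```bash
python3 -m jog '[0,0,-1,0,0,0, 0,0,-1,0,0,0, 0,0,-1,0,0,0, 0,0,-1,0,0,0, 0.9,-0.5,-1,0,0,0, 0.9,-0.5,-0.5,0,0,0, 0.9,-0.5,0,0,0,0, 0.9,-0.5,0,0,0,0, 0.9,-0.5,0,0,0,0, 0,0,0,0,0,0]'; python3 k.py y 0.066
python3 - <<'E'
from plant import ctrl
from h import *
D={n:ctrl.snapshot(n) for n in("side","top")}
s,t=[D[n]["frame"][:,:,::-1] for n in D]
z=lambda a:cv2.resize(a,(400,300),interpolation=cv2.INTER_CUBIC)
cv2.imwrite("pics/e.png",np.vstack([np.hstack([z(s[150:270,250:410]),z(t[185:260,240:340])]),np.hstack([z(s),z(t)])]))
p,a=blob(t.copy(),(265,185,320,250),12);print(p,a,atz(ray(D["top"]["K"],D["top"]["world_from_camera"],p),.188) if a else "")
for n,im in(("side0",s),("top0",t)):
    b=cv2.imread(f"pics/{n}.png");m=(cv2.absdiff(b,im).max(2)>50).astype(np.uint8)
    st=cv2.connectedComponentsWithStats(m)[2];print(n,[tuple(r) for r in st[1:] if r[4]>12])
E
```

```text
clock: 21.08
ee_pos: [0.3598, -0.0782, 0.2197]
eef_rot: [-0.001, 3.141, -0.0]
force: [0.0, -0.7, -0.0]
opening: -0.0001
grip_force: 0.0
knob [322.  174.9] 82 [0.5615 0.066  0.1865] tcp [ 0.3606 -0.078   0.2197] f [-0.8 -0.5 -0.8]
[296.16153846 198.65384615] 130 [0.56172835 0.068313   0.188     ]
side0 [(np.int32(0), np.int32(0), np.int32(42), np.int32(212), np.int32(3528)), (np.int32(47), np.int32(0), np.int32(71), np.int32(51), np.int32(2921)), (np.int32(132), np.int32(0), np.int32(33), np.int32(82), np.int32(1188)), (np.int32(213), np.int32(0), np.int32(69), np.int32(194), np.int32(7099)), (np.int32(132), np.int32(81), np.int32(30), np.int32(17), np.int32(130)), (np.int32(156), np.int32(88), np.int32(10), np.int32(36), np.int32(126)), (np.int32(81), np.int32(100), np.int32(96), np.int32(157), np.int32(5318)), (np.int32(276), np.int32(166), np.int32(12), np.int32(17), np.int32(143)), (np.int32(312), np.int32(168), np.int32(16), np.int32(37), np.int32(229)), (np.int32(285), np.int32(184), np.int32(10), np.int32(14), np.int32(47)), (np.int32(279), np.int32(198), np.int32(14), np.int32
[... 889 characters left out ...]
2(19), np.int32(222)), (np.int32(260), np.int32(230), np.int32(17), np.int32(19), np.int32(221)), (np.int32(324), np.int32(247), np.int32(142), np.int32(153), np.int32(12215)), (np.int32(338), np.int32(316), np.int32(16), np.int32(13), np.int32(154)), (np.int32(339), np.int32(333), np.int32(19), np.int32(21), np.int32(228)), (np.int32(195), np.int32(354), np.int32(122), np.int32(46), np.int32(3786)), (np.int32(0), np.int32(363), np.int32(120), np.int32(37), np.int32(2705)), (np.int32(311), np.int32(368), np.int32(11), np.int32(13), np.int32(68)), (np.int32(328), np.int32(380), np.int32(41), np.int32(20), np.int32(439)), (np.int32(302), np.int32(392), np.int32(12), np.int32(8), np.int32(38))]
```

View pics/e.png

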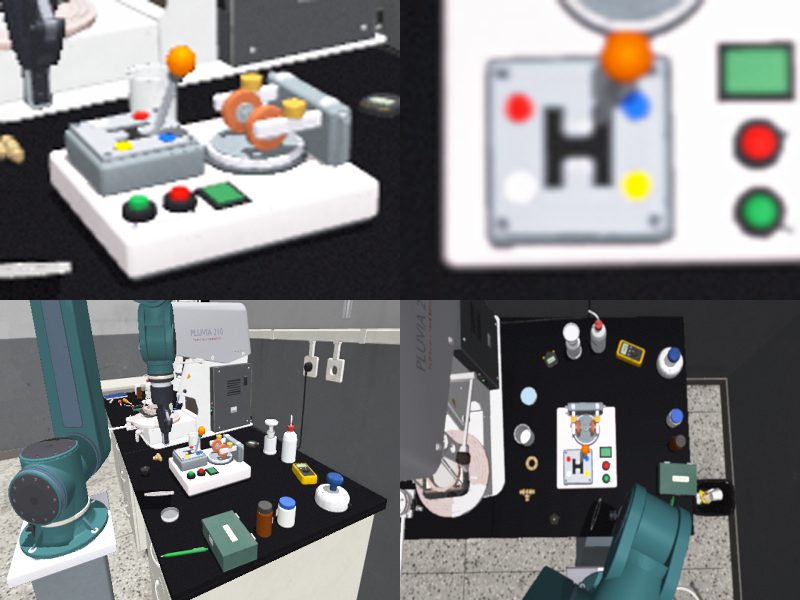

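The top view shows the lever home at far right by the blue disc, with the knob at x 0.5617 (47 mm from neutral, which is the stop). Both buttons are out, and nothing besides the lever and the arm has changed in the pictures.

```bash
python3 -c "
from plant import ctrl
print(ctrl.finish_job())"
```

```text
the job is handed in; nothing more can be done
None
```

The lever is fully home in the blue-disc (far right) slot and the green start button was pressed all the way in and came back; the job is handed in at about 21 s, but mid-crossing the gripper's knuckle rode on top of the knob at about 45 N, which may count against the 40 N gripper-body limit.

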